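# Break the lid stay and shut the blue board case

### The arm

A 7-joint arm with a two-finger parallel gripper is mounted at the origin on the work surface. World frame = base frame: x ahead of the robot, y to its left, z up, the work surface at z = 0. Lengths are in mm, angles in rad, forces in N, time in s.
With the tool pointing down it reaches from about 425 to 875 mm from the base axis. Payload 4.7 kg.
Tool frame: the origin (TCP) lies at the very end of the fingers, on their centre line; the grasp point (between the pads) lies ctrl.grasp_offset behind it (ctrl.grasp_offset is the distance from the TCP to the grasp point, in mm); y points along the fingers, x is the direction in which the jaws open and shut, and the axes are right-handed (so a half turn about y gives the same grasp; the last joint's range is limited). The gripper opens to 85 mm and grips with 20 to 120 N. Pads are 22 mm wide; open, the fingers measure 114 mm over their backs; the gripper's body (76 mm by 85 mm) begins 54 mm behind the grasp point. The pads swing forward as they close: fully open they stand 13 mm farther back than shut.
Start: joints at [1.26, 0.321, -0.07, 1.45, 0.023, 1.371, -0.057], TCP at [207.408, -616.041, 231.349] pointing down, gripper open.
Joint ranges: [-2.86, 2.86], [-0.3, 2.09], [-1.38, 1.24], [0.06, 2.45], [-1.56, 4.7], [0.09, 2.05], [-2.69, 2.69]. Speed limits (rad/s): [2.57, 2.57, 3.14, 3.14, 3.14, 3.14, 3.14].

### API

Orientations are given as a 3x3 rotation matrix whose columns are the frame's x, y, z axes.
In Python, from rig import ctrl gives the robot as it stands. The module is installed in compiled form; this text tells all that it offers.
- The arm moves only by the shell command python3 -m pendant 'ROWS' [FORCE]. ROWS is JSON, a list of rows, each a list of 3 entries, a list of its own where there are three numbers: the turn, a rotation vector about the tool's x, y, z in rad, then the shift along the tool's x, y, z in m, then the gripper command: -1 is fully open, 1 is shut, values between are in proportion. In form: [[[wx, wy, wz], [x, y, z], grip], ...]. A call has 1 to 12 rows; each row is the pose to reach, as a shift and turn from the pose commanded when the call began, along the tool's axes at that moment; what a row does not reach only later rows make up. A row lasts 1/8 s, in which the tool goes at most 62.5 mm and 10.7 degrees, less where a joint would pass 70% of its speed; a pose out of reach is approached as far as the arm can. A call with a gripper value outside its range is refused whole. The fingers move at their own pace and stop on an object; FORCE is the grip in N (left out, the last holds). Time passes only in rows, so rows that repeat a pose let the fingers close. It gives the time, the measured TCP pose, the force and the opening at its end, in the units of the state.
- ctrl.sense(): the state, without advancing time (a new reading comes with each control period).
- ctrl.camera(name): name is "scene" or "top" or "wrist"; returns the picture (384x512x3 uint8, red, green, blue); there is no depth.
- ctrl.calibration(name): a dict with "mtx" (3x3 intrinsics, pixels), "D" ([k1, k2, p1, p2, k3] as OpenCV has them; the pictures are not rectified), "rvec" (rotation vector, rad) and "tvec" (3), from world to camera coordinates, as OpenCV has them. Camera axes: x right, y down, z forward; pixel columns grow to the right and rows downward; lengths in mm; the calibration is good to about 2 mm. A picture is of the moment at which its call begins: read the wrist's pose just before it. calibration takes no time and is no camera call; for the wrist camera it gives the pose at the moment of the call.
- ctrl.close_job(): hands the job in, once; it reports no verdict.
The state is a dict: "clock": time; "joint_pos": joint angles; "qd": joint speeds; "effort": joint torques, N m; "tool_pos": TCP position; "orientation": TCP orientation; "force": force on the tool from outside, world axes, zero at the start; "moment": the same for the moment, N m; "gripper_width": finger opening in mm.
Only numpy, scipy, OpenCV 4.12 (cv2) and the standard library are available. Lean on these libraries where they do the work, as an engineer would, in place of code of your own. Each camera call takes 0.05 s, during which the arm holds its last target. There are 200 camera calls.

### The job

Shut the blue board case: press down the red knee of its folding lid stay so that the stay unlocks, then bring the lid down until it is fully closed, without slamming it. Leave the grey case standing open with its stay locked.

Things in the scene. Friction and masses are not known exactly. Their poses are not given: they have to be found in the camera images.
- blue_case: Blue open-topped case fixed to the bench, 150 (its x) by 180 (its y) by 115 mm high. Origin: centre of its underside, z up. Its lid's hinge line runs along the case's x at y = +90, z = 115 mm. The folding stay lies inside, near the +x wall: from a pivot 150 mm in front of the hinge and 20 mm below the rim, over the red knee, to a bracket under the lid 80 mm from the hinge.
- blue_knee (a point): Centre of the red knee pin of the blue case's stay: a cylinder 22 mm in diameter, 24 mm long, along the case's x, 149 mm above the bench. While it is locked the lid cannot be shut. A few newtons straight down break it: it gives downwards and towards the hinge; 20 to 30 mm down leaves it well broken and it stays there; it folds on into the case as the lid is lowered.
- blue_stay (a joint): Fold of the blue stay's knee, rad: 0 locked (start), about 0.15 with the two 83 mm links in line, more than that broken, about 2.4 with the lid shut.
- blue_lid (a joint): Angle of the blue lid, rad: 0 as found (86 degrees open), 1.50 fully shut. Flat plate 150 by 180 mm, 10 mm thick; shut, its underside is at the hinge's height and its free edge at the case's y = -90 mm. Open, its outer face looks to the case's +y, its free edge 295 mm above the bench. Stiff hinge: it stays at any angle and moves under 2 to 6 N at the free edge.
- grey_lid (a joint): Angle of the lid of the grey case (same build in grey, beside the blue case), rad: 0 as found (open); to be left so.
- grey_stay (a joint): Fold of the grey case's stay, rad: 0 locked (start); to be left so.

How it is judged (in metres and radians):
On the way:
1. the knee of the blue case's stay is broken (folded past centre, more than 0.4 rad) (value of joint blue_stay above 0.4 rad), for 0.1 s.
At the end, for the whole second after the job is handed in: The blue lid is shut (within 0.07 rad, 13 mm at its free edge) and still, its stay folded inside; the grey lid is still open (moved under 0.1 rad) with its stay locked (under 0.15 rad) (value of joint blue_lid above 1.43 rad and velocity of joint blue_lid below 0.1 rad/s and value of joint blue_stay above 1.5 rad and value of joint grey_lid below 0.1 rad and value of joint grey_stay below 0.15 rad); the robot touches nothing.
It fails at once if the blue lid is slammed (turns faster than 4 rad/s) (velocity of joint blue_lid above 4 rad/s).
It fails at once if the grey case's lid or stay is moved (value of joint grey_lid above 0.1 rad or value of joint grey_stay above 0.15 rad).
It also fails if it takes over 48 s, if anything falls off the work surface, if the arm or the gripper's body presses on something with over 40 N, if the wrist force passes 120 N, or if a joint passes its speed limit or range.

## Working session

There is one attempt and no reset: what is moved stays moved. The work goes in short steps, Python scripts to look and compute and a shell command to move; the robot and the scene stay as the last step left them, time stands still between calls to the robot, and variables do not carry over. Pictures are saved under pics/ and viewed, about 8 in all and at most 12, crops included, and the job is handed in when it is done.

```bash
mkdir -p pics
python3 - <<'E'
from rig import ctrl
import cv2,numpy as np
s=ctrl.sense();print({k:np.round(v,3).tolist() for k,v in s.items()}, ctrl.grasp_offset)
for n in("scene","top"):
    cv2.imwrite(f"pics/{n}0.png",ctrl.camera(n)[:,:,::-1]);print(n,{k:np.round(v,3).tolist() for k,v in ctrl.calibration(n).items()})
E
```

```text
{'clock': 0.0, 'joint_pos': [1.26, 0.322, -0.07, 1.452, 0.023, 1.371, -0.057], 'qd': [0.0, 0.001, 0.001, 0.0, -0.001, 0.002, 0.001], 'effort': [0.0, -49.358, -0.382, -31.434, 0.013, 0.012, 0.0], 'tool_pos': [207.184, -615.504, 230.19], 'orientation': [[0.319, -0.001, 0.948], [-0.948, 0.002, 0.319], [-0.002, -1.0, -0.0]], 'force': [0.075, -0.131, -0.466], 'moment': [0.031, -0.007, -0.005], 'gripper_width': 85.101} 18.700000000000003
scene {'mtx': [[385.378, 0.0, 260.063], [0.0, 385.378, 193.043], [0.0, 0.0, 1.0]], 'D': [0.002, 0.0, 0.0, 0.0, 0.0], 'rvec': [2.205, 1.067, -0.419], 'tvec': [-358.929, -230.853, 1212.657]}
top {'mtx': [[395.505, 0.0, 254.857], [0.0, 395.505, 200.014], [0.0, 0.0, 1.0]], 'D': [-0.138, 0.0, 0.0, 0.0, 0.0], 'rvec': [2.13, -2.157, 0.145], 'tvec': [53.67, 547.877, 824.62]}
```

View pics/scene0.png

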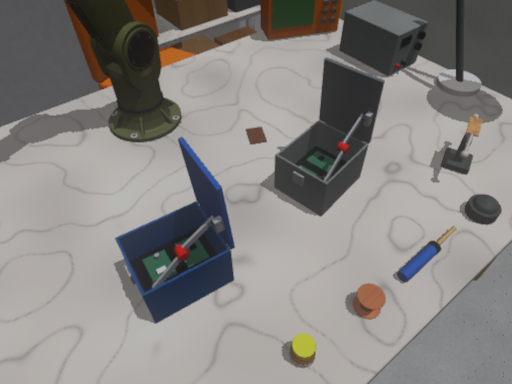

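View pics/top0.png

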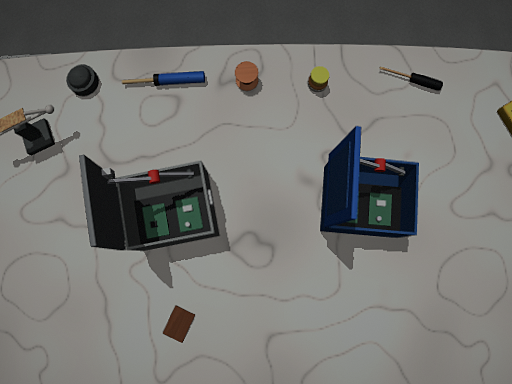

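The scene view shows the blue case at about (178,260) with its red knee at (182,253), and the grey case at (320,165). In the top view the blue case is at (370,195) with its knee at (380,165), and its lid stands on the left side. I'll enlarge both views for corner positions.

Run:
```python
import cv2,numpy as np
a=cv2.imread("pics/scene0.png")[135:325,105:250];b=cv2.imread("pics/top0.png")[120:250,310:430]
a=cv2.resize(a,None,fx=3,fy=3,interpolation=2);b=cv2.resize(b,None,fx=3,fy=3,interpolation=2)
o=np.zeros((570,795,3),np.uint8);o[:,:435]=a;o[:390,435:]=b
cv2.imwrite("pics/crop.png",o)
```

```text
(no output)
```

View pics/crop.png

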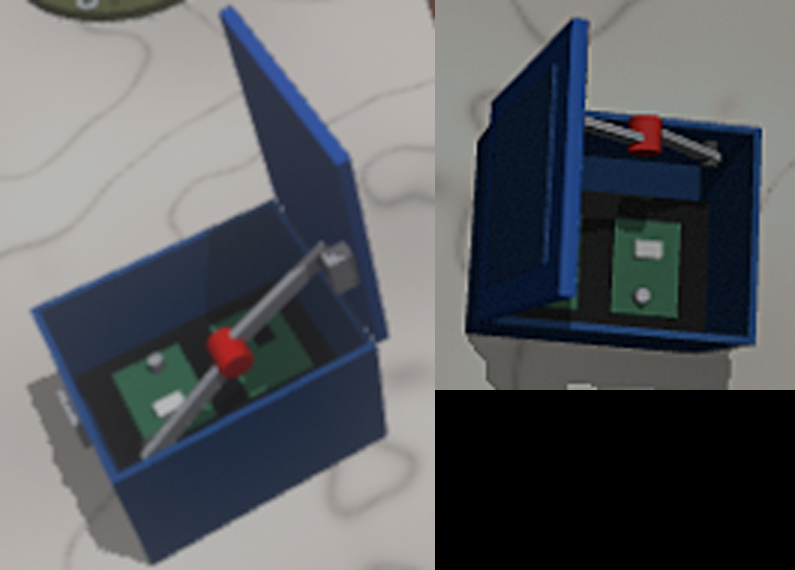

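The crop gives clear rim corners, lid free-edge corners and the knee in both views. I'll fit x, y, yaw and the knee position from these.

```bash
cat > h.py <<'E'
import cv2,numpy as np
from rig import ctrl
def proj(n,P):
    c=ctrl.calibration(n);return cv2.projectPoints(np.array(P,float).reshape(-1,1,3),*[np.array(c[k],float) for k in("rvec","tvec","mtx","D")])[0][:,0]
E
python3 - <<'E'
from h import *
from scipy.optimize import least_squares
S=[((-75,-90,115),(35,310)),((75,-90,115),(115,479)),((75,-90,0),(154,563)),((75,90,0),(386,435)),(None,(232,352))]
T=[((75,-90,115),(761,129)),((-75,-90,115),(755,346)),((75,77.4,294.6),(587,21)),((-75,77.4,294.6),(575,298)),(None,(646,134))]
ps=np.array([p for _,p in S])/3+[105,135]; pt=(np.array([p for _,p in T])-[435,0])/3+[310,120]
def W(L,q):
    c,s=np.cos(q[2]),np.sin(q[2]); return np.array([[q[0]+c*a-s*b,q[1]+s*a+c*b,z] for a,b,z in L])
def f(q):
    k=[(q[3],q[4],149)]
    return np.r_[(proj("scene",W([a or k[0] for a,_ in S],q))-ps).ravel(),(proj("top",W([a or k[0] for a,_ in T],q))-pt).ravel()]
r=least_squares(f,[600,-250,0,50,3],loss="soft_l1",x_scale=[100,100,.1,10,10])
print(r.x.round(3));print(f(r.x).reshape(-1,2).round(1).tolist());print("knee",W([(r.x[3],r.x[4],149)],r.x).round(1))
R=ctrl.sense()["orientation"];print(np.round(R,3))
E
```

```text
[ 5.46198e+02 -1.94514e+02 -9.70000e-02  5.37040e+01  1.94700e+00]
[[-2.4, -1.0], [-1.5, 0.8], [-1.1, 0.2], [-0.2, -0.9], [-1.2, 0.1], [-1.0, -0.9], [-0.7, -0.7], [-0.5, -0.7], [-0.5, 0.4], [-1.3, -0.3]]
knee [[ 599.8 -197.8  149. ]]
[[ 0.319 -0.001  0.948]
 [-0.948  0.002  0.319]
 [-0.002 -1.    -0.   ]]
```

```bash
cat >> h.py <<'E'
q=(546.2,-194.5,-.097)
Rc=np.array([[np.cos(q[2]),-np.sin(q[2]),0],[np.sin(q[2]),np.cos(q[2]),0],[0,0,1]])
def st():
    s=ctrl.sense();print("t",round(s["clock"],2),"local",(Rc.T@(np.array(s["tool_pos"])-[q[0],q[1],0])).round(1),"F",np.round(s["force"],1),"w",round(s["gripper_width"],1));return s
def to(*Ls):
    s=st();R=np.array(s["orientation"])
    for L in Ls: print(L,"->",((R.T@(Rc@np.array(L)+[q[0],q[1],0]-s["tool_pos"]))/1000).round(4))
    Rt=Rc@np.array([[0,0,1],[-1,0,0],[0,-1,0.]]);print("turn",cv2.Rodrigues(R.T@Rt)[0].ravel().round(3))
E
python3 -c "
from h import *
to((53.7,6,230),(53.7,6,185))"
```

```text
t 0.1 local [-296.6 -451.9  230.3] F [-0.2 -0.6  0.2] w 85.6
(53.7, 6, 230) -> [-0.2744  0.0008  0.5071]
(53.7, 6, 185) -> [-0.2743  0.0458  0.5071]
turn [ 0.     0.422 -0.002]
```

```bash
python3 -m pendant '[[[0,0.14,0],[-0.03,0,0.055],1],[[0,0.28,0],[-0.06,0,0.11],1],[[0,0.42,0],[-0.09,0,0.165],1],[[0,0.42,0],[-0.12,0,0.22],1],[[0,0.42,0],[-0.15,0,0.275],1],[[0,0.42,0],[-0.18,0,0.33],1],[[0,0.42,0],[-0.21,0,0.385],1],[[0,0.42,0],[-0.24,0,0.44],1],[[0,0.42,0],[-0.274,0.001,0.5],1],[[0,0.42,0],[-0.274,0.001,0.507],1],[[0,0.42,0],[-0.274,0.001,0.507],1],[[0,0.42,0],[-0.274,0.001,0.507],1]]'; python3 -c "
from h import *
to((53.7,6,175),(53.7,6,135))
cv2.imwrite('pics/w1.png',ctrl.camera('scene')[:,:,::-1])"
```

```text
clock: 1.6
tool_pos: [599.2, -197.0, 229.9]
orientation: [[-0.098, -0.001, 0.995], [-0.995, -0.001, -0.098], [0.001, -1.0, -0.001]]
force: [0.3, -0.6, 0.4]
gripper_width: 0.1
t 1.6 local [ 53.    2.7 229.9] F [ 0.3 -0.6  0.4] w 0.1
(53.7, 6, 175) -> [-0.0034  0.0549  0.0008]
(53.7, 6, 135) -> [-0.0035  0.0949  0.0009]
turn [ 0.001 -0.001  0.001]
```

View pics/w1.png

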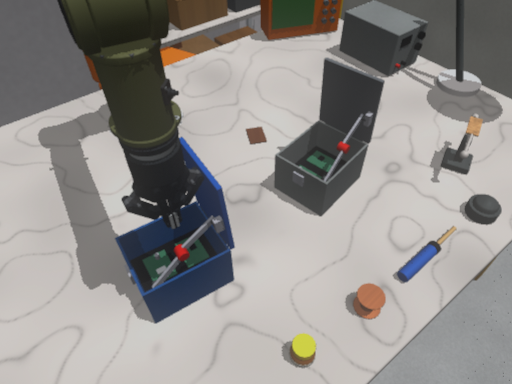

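The closed fingertips are at (175,222), above the knee at (182,253), which fits with being about 70 mm over it. Next I press down in steps.

```bash
python3 -m pendant '[[[0,0,0],[-0.003,0.03,0.001],1],[[0,0,0],[-0.003,0.055,0.001],1],[[0,0,0],[-0.003,0.065,0.001],1],[[0,0,0],[-0.003,0.072,0.001],1],[[0,0,0],[-0.003,0.077,0.001],1],[[0,0,0],[-0.004,0.082,0.001],1],[[0,0,0],[-0.005,0.087,0.001],1],[[0,0,0],[-0.006,0.092,0.001],1],[[0,0,0],[-0.008,0.097,0.001],1],[[0,0,0],[-0.008,0.097,0.001],1]]'; python3 -c "
from h import *
to((53.7,10,130),(53.7,10,190))
cv2.imwrite('pics/w2.png',cv2.resize(ctrl.camera('scene')[135:325,105:265,::-1],None,fx=3,fy=3))"
```

```text
clock: 2.9
tool_pos: [602.8, -190.3, 135.3]
orientation: [[-0.098, 0.003, 0.995], [-0.995, -0.005, -0.098], [0.004, -1.0, 0.003]]
force: [-2.4, -6.8, 9.1]
gripper_width: -0.3
t 2.9 local [ 55.9   9.6 135.3] F [-2.4 -6.8  9.1] w -0.3
(53.7, 10, 130) -> [-0.0004  0.0053 -0.0023]
(53.7, 10, 190) -> [-0.0001 -0.0547 -0.0021]
turn [-0.003 -0.001  0.004]
```

View pics/w2.png

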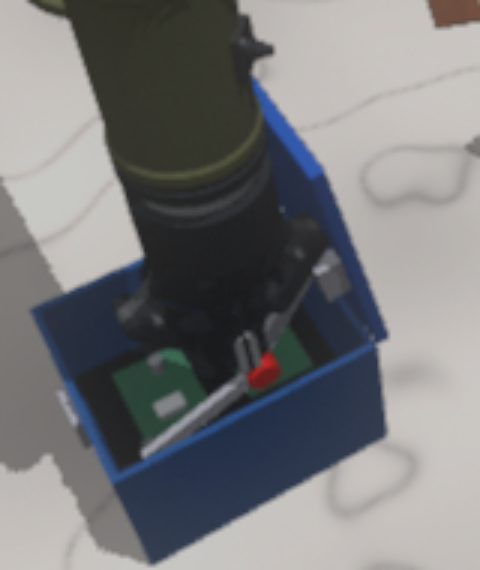

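The red knee has moved down and towards the hinge, to crop pixel (263,370), with the fingertips still on it. I'll press a little further, then lift clear.

```bash
python3 -m pendant '[[[0,0,0],[-0.003,0.004,-0.001],1],[[0,0,0],[-0.005,0.008,-0.001],1],[[0,0,0],[-0.005,0.008,-0.001],1],[[0,0,0],[-0.002,-0.02,-0.002],1],[[0,0,0],[0.003,-0.06,-0.002],1],[[0,0,0],[0.01,-0.11,-0.002],1],[[0,0,0],[0.01,-0.16,-0.002],1],[[0,0,0],[0.01,-0.2,-0.002],1],[[0,0,0],[0.01,-0.2,-0.002],1]]'; python3 -c "
from h import *
to((0,10,350),(0,150,350),(0,150,265))
cv2.imwrite('pics/w3.png',cv2.resize(ctrl.camera('scene')[135:325,105:265,::-1],None,fx=3,fy=3))"
```

```text
clock: 4.08
tool_pos: [600.7, -196.2, 336.7]
orientation: [[-0.095, 0.006, 0.995], [-0.996, -0.002, -0.095], [0.001, -1.0, 0.006]]
force: [-0.8, -0.2, -0.7]
gripper_width: -0.3
t 4.08 local [ 54.4   3.5 336.7] F [-0.8 -0.2 -0.7] w -0.3
(0, 10, 350) -> [-0.0066 -0.0136 -0.0543]
(0, 150, 350) -> [-0.1466 -0.0138 -0.054 ]
(0, 150, 265) -> [-0.1466  0.0712 -0.0545]
turn [-0.006  0.002  0.001]
```

View pics/w3.png

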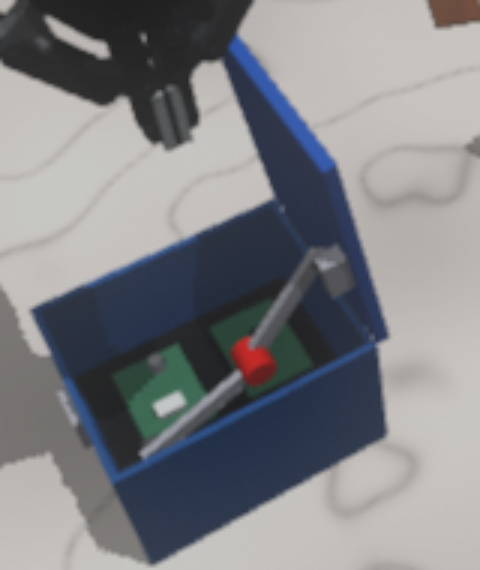

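The stay is visibly bent, with the knee at crop pixel (255,360). I'll compute its fold angle from the link geometry.

```bash
python3 -c "
from h import *
L=lambda x,y,z:proj('scene',(Rc@[x,y,z]+[q[0],q[1],0]))[0]
def loc(p):
    p=np.array(p)/3+[105,135]
    a=min(np.linspace(-.3,1,400),key=lambda a:np.hypot(*(L(53.7,-60+83*np.cos(a),95+83*np.sin(a))-p-[-1.2,0])))
    return a
# bracket point in lid frame from closure at start: locked a0, fold -0.15 beyond inline
for p in[(232,352),(263,370),(255,360)]:
    a=loc(p);k=np.array([-60+83*np.cos(a),95+83*np.sin(a)]);print(p,'a',a.round(3),'knee',k.round(1))
a0=loc((232,352))
A=np.array([-60.,95]);H=np.array([90.,115])
k0=A+83*np.array([np.cos(a0),np.sin(a0)]);B0=k0+83*np.array([np.cos(a0-.15),np.sin(a0-.15)]);print('B0 a-.15',B0,'a+.15',k0+83*np.array([np.cos(a0+.15),np.sin(a0+.15)]))
v0=(k0+83*np.array([np.cos(a0-.15),np.sin(a0-.15)]))-H
for p in[(263,370),(255,360)]:
    a=loc(p);k=A+83*np.array([np.cos(a),np.sin(a)])
    t=min(np.linspace(-.1,.6,2000),key=lambda t:abs(np.hypot(*(H+np.array([[np.cos(t),-np.sin(t)],[np.sin(t),np.cos(t)]])@v0-k))-83))
    b=H+np.array([[np.cos(t),-np.sin(t)],[np.sin(t),np.cos(t)]])@v0;print('lid',t,'fold',np.arctan2(*(b-k)[::-1])-a+.15)
"
```

```text
(232, 352) a 0.726 knee [  2.1 150.1]
(263, 370) a 0.27 knee [ 20.  117.2]
(255, 360) a 0.449 knee [ 14.8 131.1]
B0 a-.15 [ 71.64648523 195.35183525] a+.15 [ 55.17184626 213.89799721]
lid 0.17453726863431715 fold 0.9752544843601597
lid 0.04217108554277138 fold 0.5707664092827169
```

The fold is about 0.57 rad now and was about 0.97 while pressed, so the stay is broken. Now I go over the lid and down behind it.

```bash
python3 -m pendant '[[[0,0,0],[0,-0.014,0],1],[[0,0,0],[-0.05,-0.014,-0.018],1],[[0,0,0],[-0.1,-0.014,-0.036],1],[[0,0,0],[-0.147,-0.014,-0.054],1],[[0,0,0],[-0.147,-0.014,-0.054],1],[[0,0,0],[-0.147,0.02,-0.054],1],[[0,0,0],[-0.147,0.05,-0.054],1],[[0,0,0],[-0.147,0.071,-0.054],1],[[0,0,0],[-0.147,0.071,-0.054],1]]'; python3 -c "
from h import *
H=(90,115)
T=[]
for th in np.radians([86,80,74,68,62,56,50,44,38,32,26,20,14,8,4,0]):
    r=150;T.append((0,round(90-r*np.cos(th)+10*np.sin(th)+14.5,1),round(115+r*np.sin(th)+10*np.cos(th),1)))
to(*T)
cv2.imwrite('pics/w4.png',ctrl.camera('scene')[:,:,::-1])"
```

```text
clock: 5.25
tool_pos: [558.2, -46.0, 259.9]
orientation: [[-0.096, -0.005, 0.995], [-0.995, 0.0, -0.096], [0.0, -1.0, -0.005]]
force: [-0.0, 0.4, 0.6]
gripper_width: 0.1
t 5.25 local [ -2.5 148.9 259.9] F [-0.   0.4  0.6] w 0.1
(0, np.float64(104.0), np.float64(265.3)) -> [ 0.0449 -0.0054  0.0024]
(0, np.float64(88.3), np.float64(264.5)) -> [ 0.0606 -0.0046  0.0024]
(0, np.float64(72.8), np.float64(261.9)) -> [ 0.0761 -0.002   0.0024]
(0, np.float64(57.6), np.float64(257.8)) -> [0.0913 0.0021 0.0024]
(0, np.float64(42.9), np.float64(252.1)) -> [0.106  0.0078 0.0024]
(0, np.float64(28.9), np.float64(244.9)) -> [0.12   0.015  0.0025]
(0, np.float64(15.7), np.float64(236.3)) -> [0.1332 0.0236 0.0025]
(0, np.float64(3.5), np.float64(226.4)) -> [0.1454 0.0335 0.0025]
(0, np.float64(-7.5), np.float64(215.2)) -> [0.1564 0.0447 0.0026]
(0, np.float64(-17.4), np.float64(203.0)) -> [0.1663 0.0569 0.0026]
(0, np.float64(-25.9), np.float64(189.7)) -> [0.1748 0.0702 0.0027]
(0, np.float64(-33.0), np.float64(175.7)) -> [0.1819 0.0842 0.0028]
(0, np.float64(-38.6), np.float64(161.0)) -> [0.1875 0.0989 0.0028]
(0, np.float64(-42.6), np.float64(145.8)) -> [0.1915 0.1141 0.0029]
(0, np.float64(-44.4), np.float64(135.4)) -> [0.1933 0.1245 0.003 ]
(0, np.float64(-45.5), np.float64(125.0)) -> [0.1944 0.1349 0.003 ]
turn [0.005 0.001 0.   ]
```

View pics/w4.png

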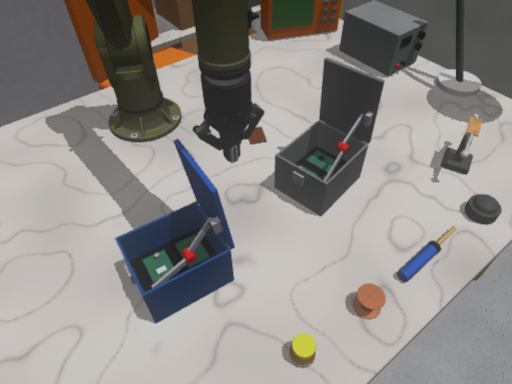

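The gripper is behind the blue lid with its tip at (232,155), clear of the grey case. I'll push the lid along the arc in two halves.

```bash
python3 -m pendant '[[[0,0,0],[0.03,-0.003,0.002],1],[[0,0,0],[0.045,-0.003,0.002],1],[[0,0,0],[0.053,-0.003,0.002],1],[[0,0,0],[0.061,-0.003,0.002],1],[[0,0,0],[0.069,-0.002,0.002],1],[[0,0,0],[0.076,-0.001,0.002],1],[[0,0,0],[0.084,0.001,0.002],1],[[0,0,0],[0.091,0.003,0.002],1],[[0,0,0],[0.099,0.006,0.002],1],[[0,0,0],[0.106,0.009,0.002],1],[[0,0,0],[0.113,0.012,0.002],1],[[0,0,0],[0.12,0.016,0.002],1]]'; python3 -c "
from h import *
T=[]
for th in np.radians([56,53,50,47,44,41,38,35,32,29,26,23,20]):
    r=150;T.append((0,round(90-r*np.cos(th)+10*np.sin(th)+14.5,1),round(115+r*np.sin(th)+10*np.cos(th),1)))
to(*T)
cv2.imwrite('pics/w5.png',ctrl.camera('scene')[:,:,::-1])"
```

```text
clock: 6.8
tool_pos: [550.1, -165.3, 246.1]
orientation: [[-0.095, 0.0, 0.995], [-0.995, -0.0, -0.095], [0.0, -1.0, 0.0]]
force: [0.5, 0.5, 3.7]
gripper_width: -0.1
t 6.8 local [  1.   29.4 246.1] F [0.5 0.5 3.7] w -0.1
(0, np.float64(28.9), np.float64(244.9)) -> [ 0.0005  0.0012 -0.001 ]
(0, np.float64(22.2), np.float64(240.8)) -> [ 0.0072  0.0053 -0.001 ]
(0, np.float64(15.7), np.float64(236.3)) -> [ 0.0137  0.0098 -0.001 ]
(0, np.float64(9.5), np.float64(231.5)) -> [ 0.0199  0.0146 -0.0011]
(0, np.float64(3.5), np.float64(226.4)) -> [ 0.0259  0.0197 -0.0011]
(0, np.float64(-2.1), np.float64(221.0)) -> [ 0.0315  0.0251 -0.0011]
(0, np.float64(-7.5), np.float64(215.2)) -> [ 0.0369  0.0309 -0.0011]
(0, np.float64(-12.6), np.float64(209.2)) -> [ 0.042   0.0369 -0.0011]
(0, np.float64(-17.4), np.float64(203.0)) -> [ 0.0468  0.0431 -0.0011]
(0, np.float64(-21.8), np.float64(196.5)) -> [ 0.0512  0.0496 -0.0011]
(0, np.float64(-25.9), np.float64(189.7)) -> [ 0.0553  0.0564 -0.0011]
(0, np.float64(-29.7), np.float64(182.8)) -> [ 0.0591  0.0633 -0.0011]
(0, np.float64(-33.0), np.float64(175.7)) -> [ 0.0624  0.0704 -0.0011]
turn [-0.     0.002  0.   ]
```

View pics/w5.png

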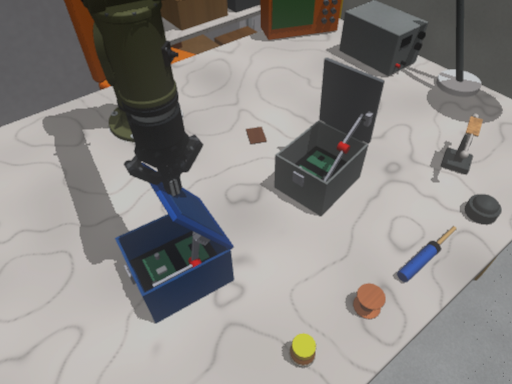

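The lid is coming down with the fingertips at (175,190) on its outer face, and the knee is folding inward at (196,263). I'll continue the arc.

```bash
python3 -m pendant '[[[0,0,0],[0.007,0.005,0],1],[[0,0,0],[0.014,0.01,0],1],[[0,0,0],[0.02,0.015,0],1],[[0,0,0],[0.026,0.02,0],1],[[0,0,0],[0.032,0.025,0],1],[[0,0,0],[0.037,0.031,0],1],[[0,0,0],[0.042,0.037,0],1],[[0,0,0],[0.047,0.043,0],1],[[0,0,0],[0.051,0.05,0],1],[[0,0,0],[0.055,0.056,0],1],[[0,0,0],[0.059,0.063,0],1],[[0,0,0],[0.062,0.07,0],1]]'; python3 -c "
from h import *
T=[]
for th in np.radians([20,17,14,11,8,5,2,0]):
    r=150;T.append((0,round(90-r*np.cos(th)+10*np.sin(th)+14.5,1),round(115+r*np.sin(th)+10*np.cos(th),1)))
to(*T)"
```

```text
clock: 8.35
tool_pos: [544.1, -226.8, 175.7]
orientation: [[-0.095, -0.0, 0.995], [-0.995, -0.0, -0.095], [0.0, -1.0, -0.0]]
force: [-0.6, -0.1, 1.3]
gripper_width: -0.4
t 8.35 local [  1.  -32.3 175.7] F [-0.6 -0.1  1.3] w -0.4
(0, np.float64(-33.0), np.float64(175.7)) -> [ 0.0007  0.     -0.001 ]
(0, np.float64(-36.0), np.float64(168.4)) -> [ 0.0037  0.0073 -0.001 ]
(0, np.float64(-38.6), np.float64(161.0)) -> [ 0.0063  0.0147 -0.001 ]
(0, np.float64(-40.8), np.float64(153.4)) -> [ 0.0085  0.0223 -0.001 ]
(0, np.float64(-42.6), np.float64(145.8)) -> [ 0.0103  0.0299 -0.001 ]
(0, np.float64(-44.1), np.float64(138.0)) -> [ 0.0118  0.0377 -0.001 ]
(0, np.float64(-45.1), np.float64(130.2)) -> [ 0.0128  0.0455 -0.001 ]
(0, np.float64(-45.5), np.float64(125.0)) -> [ 0.0132  0.0507 -0.001 ]
turn [0.    0.002 0.   ]
```

```bash
python3 -m pendant '[[[0,0,0],[0.004,0.007,0],1],[[0,0,0],[0.006,0.014,0],1],[[0,0,0],[0.008,0.021,0],1],[[0,0,0],[0.01,0.028,0],1],[[0,0,0],[0.012,0.035,0],1],[[0,0,0],[0.013,0.041,0],1],[[0,0,0],[0.013,0.046,0],1],[[0,0,0],[0.013,0.05,0],1],[[0,0,0],[0.013,0.053,0],1],[[0,0,0],[0.013,0.053,0],1]]'; python3 -c "
from h import *
st()
cv2.imwrite('pics/w6.png',ctrl.camera('scene')[:,:,::-1])"
```

```text
clock: 9.6
tool_pos: [542.9, -239.5, 125.0]
orientation: [[-0.095, 0.0, 0.995], [-0.995, -0.001, -0.095], [0.001, -1.0, 0.0]]
force: [-3.1, 1.0, 9.4]
gripper_width: -0.2
t 9.6 local [  1.1 -45.1 125. ] F [-3.1  1.   9.4] w -0.2
```

View pics/w6.png

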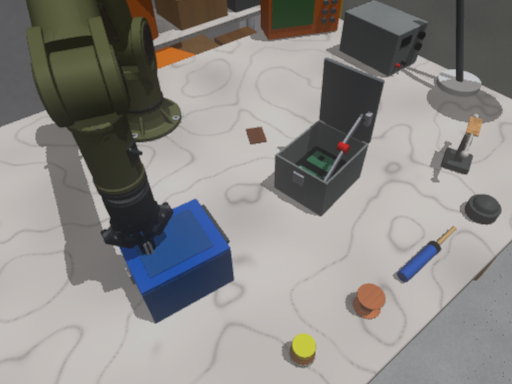

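The lid is flat on the case, with the tip at z = 125 mm, and the grey case is unchanged. I'll press slightly more to seat it, then lift straight off.

```bash
python3 -m pendant '[[[0,0,0],[0,0.004,0],1],[[0,0,0],[0,0.004,0],1],[[0,0,0],[0,-0.01,0],1],[[0,0,0],[0,-0.05,0],1],[[0,0,0],[0,-0.1,0],1],[[0,0,0],[0,-0.15,0],1],[[0,0,0],[0.1,-0.15,0],1],[[0,0,0],[0.15,-0.15,0],1],[[0,0,0],[0.2,-0.15,0],1],[[0,0,0],[0.2,-0.15,0],1],[[0,0,0],[0.2,-0.15,0],1],[[0,0,0],[0.2,-0.15,0],1]]'; python3 -c "
from h import *
st()
for z in (115,125):print(z,proj('scene',[Rc@[x,y,z]+[q[0],q[1],0] for x,y in((75,-90),(75,90),(-75,-90))]).round(1).tolist())
im=ctrl.camera('scene')[:,:,::-1]
cv2.imwrite('pics/w7.png',cv2.resize(im[135:325,105:385],None,fx=2.8,fy=2.8,interpolation=2))"
```

```text
clock: 11.15
tool_pos: [525.3, -435.9, 273.4]
orientation: [[-0.092, 0.001, 0.996], [-0.996, 0.001, -0.092], [-0.001, -1.0, 0.001]]
force: [-0.2, 0.5, -0.2]
gripper_width: -0.3
t 11.15 local [   2.5 -242.3  273.4] F [-0.2  0.5 -0.2] w -0.3
115 [[141.8, 295.5], [230.1, 249.2], [114.3, 237.3]]
125 [[140.5, 292.8], [229.8, 246.2], [112.8, 234.4]]
```

View pics/w7.png

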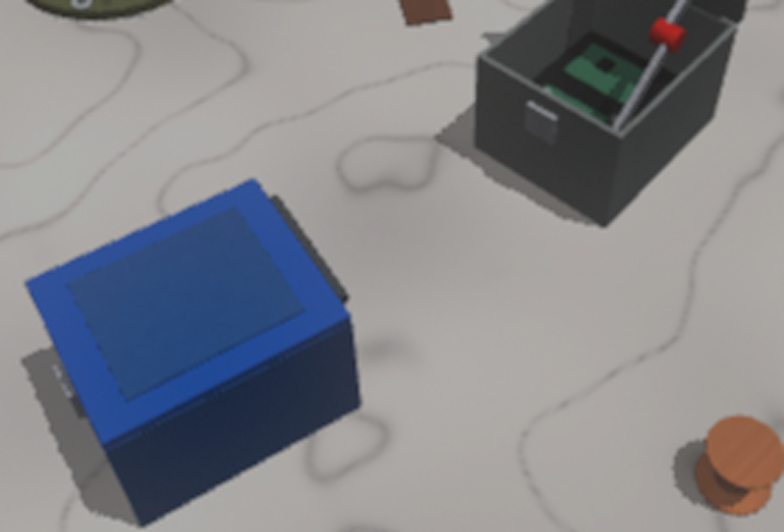

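The lid is flat with no gap. Its front corner is at about (142.5,293), against (141,293) predicted for fully shut. The grey case is still open with its stay straight, and the robot is clear, so I'm handing in.

```bash
python3 -c "
from rig import ctrl
ctrl.close_job()"
```

```text
the job is handed in; nothing more can be done
```

The blue case is shut and the job is handed in, at about 11 s of the 48 s allowed. I pressed the red knee down with the closed fingertips, then pushed the lid down from behind in a slow arc and backed the arm off.

- **Stay:** from the picture, the fold was about 0.97 rad while pressed. It sprang back to about 0.57 rad after I lifted off, still above the 0.4 rad needed. I could not see the stay once the lid was shut, so its final fold is inferred from the lid being closed.
- **Blue lid:** the fingertips ended at 125.0 mm, which is the height of the lid's top when shut. In the last picture its front corner lay within about 2 pixels of where a fully shut lid should be, with no gap. I commanded about 0.5 rad/s, well under the 4 rad/s limit, but did not measure the lid's speed.
- **Grey case:** by eye it was untouched, with the lid open and the stay straight.
- **Robot:** at the end it was clear of everything, with about 0 N on the tool. The largest force I read was about 12 N, at the end of a move.

No check failed or disagreed.

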